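# Refill a spray can at the workshop filling station

## Robot

A 6-joint arm with a two-finger parallel gripper is mounted at the origin on the work surface. World frame = base frame: x ahead of the robot, y to its left, z up, the work surface at z = 0. Lengths are in mm, angles in rad, forces in N, time in s.
With the tool pointing down it reaches from about 350 to 775 mm from the base axis. Payload 7.3 kg.
Tool frame: the origin (TCP) lies midway between the tips of the shut fingers; the grasp point (between the pads) lies bot.tcp_to_grasp behind it (bot.tcp_to_grasp is the distance from the TCP to the grasp point, in mm); z points along the fingers, y is the direction in which the jaws open and shut (so a half turn about z gives the same grasp; the last joint's range is limited). The gripper opens to 92 mm and grips with 3 to 60 N. Pads are 19 mm wide; open, the fingers measure 130 mm over their backs; the gripper's body (75 mm by 190 mm) begins 47 mm behind the grasp point.
Start: joints at [1.134, 0.342, 1.524, -0, 1.275, -0.146], TCP at [150.512, 502.982, 226.741] pointing down, gripper open.
Joint ranges: [-2.53, 2.53], [-0.77, 2.02], [0.04, 2.7], [-1, 4.14], [0.28, 2.66], [-3.11, 3.11]. Speed limits (rad/s): [2.57, 2.57, 3.14, 3.14, 3.14, 3.14].

## Interface

Orientations are given as [roll, pitch, yaw] about the fixed x, y, z axes, in that order (R = Rz(yaw) Ry(pitch) Rx(roll)).
In Python, from plant import bot gives the robot as it stands.
- The arm moves only by the shell command python3 -m inch 'ROWS'. ROWS is JSON, one flat list of numbers, 7 for each row, row after row: the shift along the world's x, y, z in cm, then the turn, a rotation vector about the world's x, y, z in degrees, then the gripper command: -1 is shut, 1 is fully open, values between are in proportion. In form: [tx, ty, tz, ax, ay, az, fingers, tx, ty, tz, ax, ay, az, fingers, ...]. A call has exactly 5 rows; each row is the pose to reach, as a shift and turn from the pose measured when the call began; what a row does not reach only later rows make up. A row lasts 1/10 s, in which the tool goes at most 50 mm and 8.59 degrees, less where a joint would pass 70% of its speed; a pose out of reach is approached as far as the arm can. A call with a gripper value outside its range is refused whole. The fingers move at their own pace and stop on an object; the grip force is fixed at half the most. Time passes only in rows, so rows that repeat a pose let the fingers close, or fill a call up. It gives the time, the measured TCP pose, the force and the opening at its end, in the units of the state.
- bot.get_obs(): the state, without advancing time (a new reading comes with each control period).
- bot.capture(name): name is "scene" or "top" or "wrist"; returns the picture (480x640x3 uint8, red, green, blue); there is no depth.
- bot.calibration(name): a dict with "fx", "fy", "cx", "cy" (pixels), "cam_to_world" (4x4, takes a point from camera to world coordinates). Camera axes: x right, y down, z forward; pixel columns grow to the right and rows downward; lengths in mm; the calibration is good to about 2 mm. A picture is of the moment at which its call begins: read the wrist's pose just before it. calibration takes no time and is no camera call; for the wrist camera it gives the pose at the moment of the call.
- bot.close_job(): hands the job in, once; it reports no verdict.
The state is a dict: "time": time; "joint_positions": joint angles; "dq": joint speeds; "tau": joint torques, N m; "tool_pos": TCP position; "tcp_rot": TCP orientation; "contact_force": force on the tool from outside, world axes, zero at the start; "moment": the same for the moment, N m; "grip_width": finger opening in mm.
Only numpy, scipy, OpenCV 4.12 (cv2) and the standard library are available. Lean on these libraries where they do the work, as an engineer would, in place of code of your own. Each camera call takes 0.05 s, during which the arm holds its last target.

## Task

Refill the spray can at the filling station: first push the station's open cabinet door shut until it clicks home on its catch, because the pump is locked out while it is open. Then take the slim bare spray can from the bench, stand it upright in the sprung ring on the station's deck and press it right down against the stop, so that it fills; the job finishes while you are still holding it pressed down there. Leave the other things on the bench where they are.

Things in the scene. Friction and masses are not known exactly. Their poses are not given: they have to be found in the camera images.
- station: Grey steel filling station, fixed. Base plate 485 x 280 x 20 mm; on its rear a cabinet 220 deep, 280 wide, roof at z = 292 mm (regulator on the roof's rear, up to 392); in front the open filling deck, 265 deep. Origin at bench height under the middle of the cabinet's front; -x points out of the front over the deck (to the robot's left), +y along the front to the hinge side (away from the robot).
- door (a joint): Cabinet door angle, rad: 0 shut, starts 0.5 to 1.1 open, swings out over the deck, stays where left. Vertical hinge at the station's +y edge. Panel 236 wide, 12 mm thick, from 35 to 270 mm above the bench. A sprung roller catch resists from about 0.06 rad and snaps over at 0.03 (6 to 8 N near the free edge), then keeps it at 0. Bow handle 30 mm off the face, 80 to 165 mm above the bench.
- door_push (a point): A clear place to push: on the door's outer face, 195 mm from the hinge edge, 41 mm from the free edge, 240 mm above the bench (30 mm below the door's top, 52 mm below the roof's top).
- door_hinge (a point): Point on the door's outer face at its hinge edge, level with door_push; the hinge axis is 6 mm behind it, inside the panel. Seen from above, the face's outward normal is the direction from door_hinge to door_push turned 90 degrees clockwise; pushing against that normal shuts the door.
- cradle (a joint): How far the sprung ring is pressed down, m: 0 at rest, 0.022 on its stop. Spring force about 5 N at the start, 16 N on the stop. The can's weight alone does not move it; it springs back when let go.
- cradle_seat (a point): Centre of the ring's seat, on which the can's foot stands: 68 mm above the bench at rest, 46 mm on the stop. Bare steel ring on a coil spring at the deck's corner away from hinge and cabinet, clear of the door's swing: bore 57 mm, flared to 71 at the lip 24 mm above the seat, 81 mm outside. A thin brass nozzle in its middle, below the seat at rest, enters the can's hollow foot when pressed.
- refill_can: The slim bare refillable spray can, plain aluminium: cylinder 52 mm in diameter up to 120 mm, domed shoulder, small black spray button, 151 mm high in all, no cap. 0.13 to 0.21 kg, hollow foot (23 mm radius, 20 deep). Stands on the bench. Origin at the centre of its underside, z up. Grip from above across the cylinder, about 110 mm above its underside.
- capped_can: Bystander: a taller, thicker capped aluminium can, 65 mm in diameter, 204 mm high, standing; origin at the centre of its underside.
- oil_bottle: Bystander: white squeeze bottle with a long thin spout, 60 mm in diameter, 165 mm high, standing; origin at the centre of its underside.
- tin: Bystander: squat steel tin with a lid, 88 mm in diameter, 94 mm high; origin at the centre of its underside.
- tape_roll: Bystander: roll of grey tape lying flat, 100 mm across, 25 mm high; origin at the centre of its underside.
- screwdriver: Bystander: screwdriver lying on the bench beyond the cans.
- wrench: Bystander: flat spanner lying on the bench between the cans and the station.
- screw_tray: Bystander: grey divided tray of screws, 120 x 160 x 45 mm; origin at the centre of its underside.

How it is judged (in metres and radians):
On the way, in this order (a step that is already met when the one before it is completed fails the run):
1. the door is shut and seated on its catch, while the can still stands outside the ring (value of joint door below 0.02 rad and horizontal distance between refill_can and cradle_seat above 0.05 m), for 0.2 s.
2. the can stands in the ring and presses it down (value of joint cradle above 0.019 m and horizontal distance between refill_can and cradle_seat below 0.006 m and z of refill_can in the frame of cradle_seat below 0.004 m), for 0.3 s.
At the end, for the whole second after the job is handed in: Door seated (under 0.02 rad); the can upright (0.1 rad) in the ring, foot on the seat (4 mm), centred (6 mm), pressing the ring down at least 19 of its 22 mm with more than 8 N; the fingers hold it down (more than 6 N on the can); the can is still (all of step 2 and value of joint door below 0.02 rad and angle between refill_can's own z axis and vertical below 0.1 rad and linear speed of refill_can below 0.02 m/s and contact force between refill_can and station above 8 N and contact force between the fingers and refill_can above 6 N); the arm keeps its last pose, push and grip.
It fails at once if another thing on the bench is shifted by more than 40 mm or knocked over (distance of any of capped_can, oil_bottle, tin, tape_roll, screwdriver, wrench, screw_tray from where it was at the start of the episode above 0.04 m or angle between any of capped_can, oil_bottle's own z axis and vertical above 0.6 rad).
It also fails if it takes over 64 s, if anything falls off the work surface, if the arm or the gripper's body presses on something with over 40 N, if the wrist force passes 120 N, or if a joint passes its speed limit or range.

## Working session

There is one attempt and no reset: what is moved stays moved. The work goes in short steps, Python scripts to look and compute and a shell command to move; the robot and the scene stay as the last step left them, time stands still between calls to the robot, and variables do not carry over. Pictures are saved under pics/ and viewed, and the job is handed in when it is done.

```bash
mkdir -p pics; ls; python3 - <<'E'
from plant import bot
import cv2,numpy as np
for n in ("scene","top","wrist"):
    c=bot.calibration(n); print(n,c['fx'],c['fy'],c['cx'],c['cy']); print(np.round(c['cam_to_world'],3).tolist())
    cv2.imwrite(f"pics/{n}0.png",bot.capture(n)[:,:,::-1])
o=bot.get_obs(); print(o, bot.tcp_to_grasp)
E
```

```text
pics
scene 458.5853676553776 458.5853676553776 321.4798532790385 239.5710032673287
[[-0.82, 0.397, -0.411, 1051.088], [0.571, 0.591, -0.569, 763.356], [0.017, -0.702, -0.712, 1008.537], [0.0, 0.0, 0.0, 1.0]]
top 604.0274301734435 604.0274301734435 319.4093354006029 238.5548719183221
[[-0.012, -0.983, 0.183, 354.636], [-0.999, 0.018, 0.033, 61.017], [-0.035, -0.182, -0.983, 1396.085], [0.0, 0.0, 0.0, 1.0]]
wrist 405.03006487903616 405.03006487903616 326.2177615419836 239.9178642560943
[[0.286, 0.926, 0.245, 84.449], [0.958, -0.276, -0.074, 521.855], [-0.001, 0.256, -0.967, 384.562], [0.0, 0.0, 0.0, 1.0]]
{'time': 0.15, 'joint_positions': array([ 1.13401410e+00,  3.42551667e-01,  1.52480236e+00, -1.47240806e-05,
        1.27538617e+00, -1.45994475e-01]), 'dq': array([ 0.00045766, -0.0022378 , -0.00245755, -0.00010974, -0.00029775,
        0.0006269 ]), 'tau': array([ 1.67304697e-03, -4.31465685e+01, -2.44352156e+01,  7.19449902e-02,
        5.38298779e-02, -8.91512673e-05]), 'tool_pos': array([150.37130782, 502.68686252, 226.20865757]), 'tcp_rot': array([-3.14045526e+00, -1.53009966e-04,  2.85080911e+00]), 'contact_force': array([ 0.34040721, -1.10456208,  0.12782435]), 'moment': array([-0.04077331, -0.07348284,  0.01489367]), 'grip_width': 91.7842246361276} 18.8
```

View pics/scene0.png

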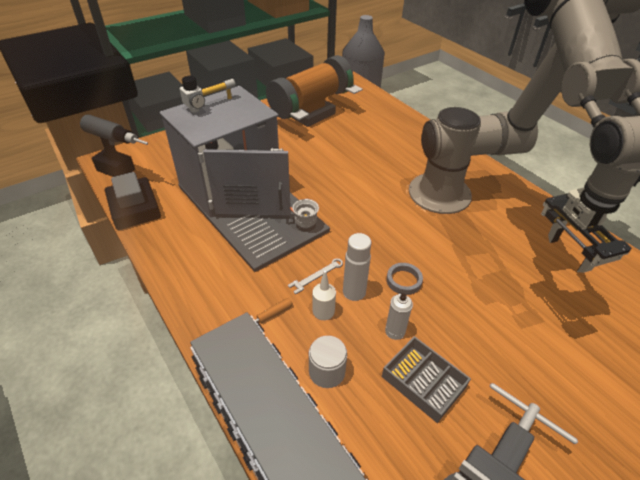

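View pics/top0.png

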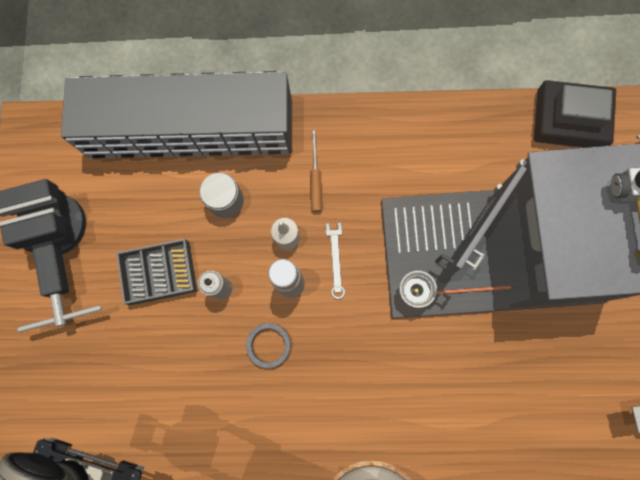

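View pics/wrist0.png

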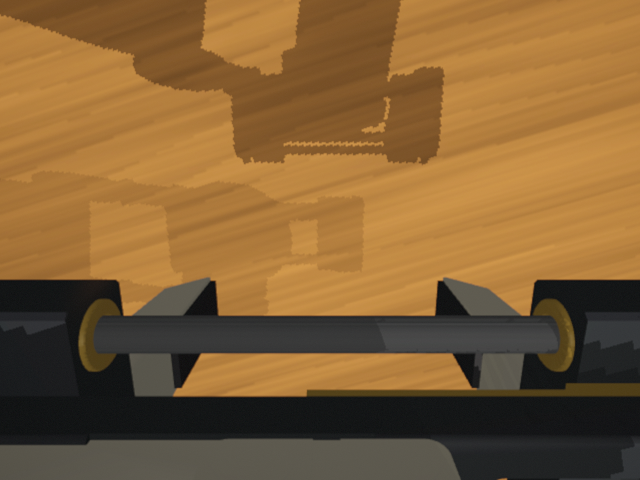

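The top view has image right = -y and image up = +x. The slim can is at about (211,282), the ring at (418,290), and the door runs from (525,165) to (440,280). I'll zoom in.

```bash
python3 - <<'E'
import cv2
t=cv2.imread("pics/top0.png");s=cv2.imread("pics/scene0.png")
cv2.imwrite("pics/t_st.png",cv2.resize(t[140:330,375:640],None,fx=3,fy=3,interpolation=cv2.INTER_CUBIC))
cv2.imwrite("pics/t_can.png",cv2.resize(t[220:340,180:340],None,fx=5,fy=5,interpolation=cv2.INTER_CUBIC))
cv2.imwrite("pics/s_st.png",cv2.resize(s[90:270,150:350],None,fx=3,fy=3,interpolation=cv2.INTER_CUBIC))
cv2.imwrite("pics/s_can.png",cv2.resize(s[225:405,300:460],None,fx=3,fy=3,interpolation=cv2.INTER_CUBIC))
E
```

```text
(no output)
```

View pics/t_st.png

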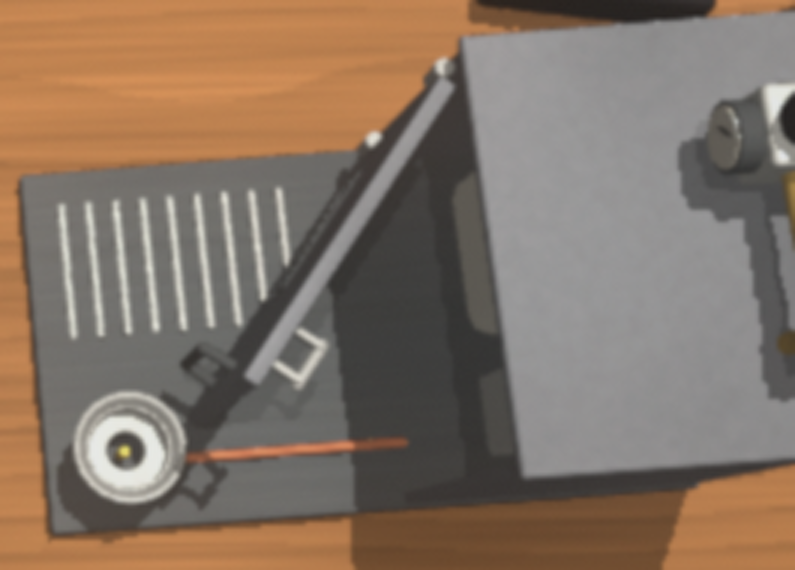

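View pics/t_can.png

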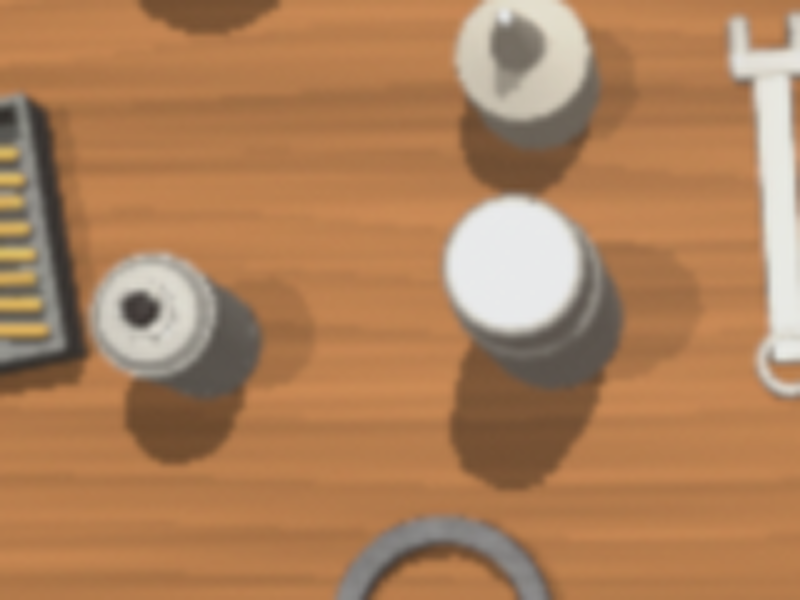

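View pics/s_st.png

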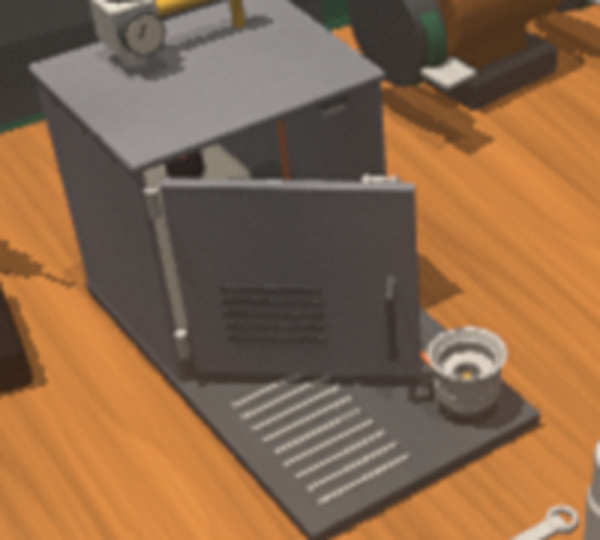

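View pics/s_can.png

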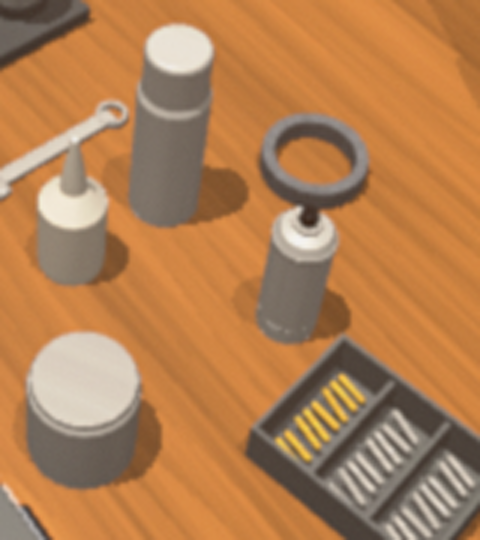

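```bash
cat > h.py <<'E'
from plant import bot
import numpy as np
def ray(n,u,v,z):
    c=bot.calibration(n);T=np.array(c['cam_to_world'])
    d=T[:3,:3]@[(u-c['cx'])/c['fx'],(v-c['cy'])/c['fy'],1]
    return T[:3,3]+d*(z-T[2,3])/d[2]
def proj(n,p):
    c=bot.calibration(n);T=np.array(c['cam_to_world'])
    q=T[:3,:3].T@(np.array(p)-T[:3,3]); return np.array([c['fx']*q[0]/q[2]+c['cx'],c['fy']*q[1]/q[2]+c['cy']])
E
python3 - <<'E'
from h import *
T=lambda u,v:(375+u/3,140+v/3)
C=lambda u,v:(180+u/5,220+v/5)
S=lambda u,v:(150+u/3,90+v/3)
K=lambda u,v:(300+u/3,225+v/3)
for n,cam,p,z in [("rooffar","top",T(462,40),292),("roofnear","top",T(522,477),292),("plate far","top",T(20,180),20),("plate near","top",T(53,535),20),
 ("ring","top",T(130,447),92),("ringseat","top",T(124,451),60),("door free","top",T(247,377),270),("door hinge","top",T(441,82),270),
 ("can120","top",C(155,315),122),("can button","top",C(140,309),151),
 ("S ring","scene",S(467,353),92),("S free top","scene",S(414,186),270),("S hinge top","scene",S(160,183),270),("S roof far","scene",S(135,168),292),("S roofnear","scene",S(383,75),292),("S plate far","scene",S(313,540),20),("S plate near","scene",S(540,413),20),
 ("S button","scene",K(310,210),151),("S rim","scene",K(304,236),122),("capped","top",C(513,266),204),("tape","top",(269,345),25),("bottle base","top",C(545,105),0),("wrench near","top",(338,293),5),("tray corner","top",(196,293),45),("tray corner2","top",(190,241),45)]:
    print(n,np.round(ray(cam,*p,z)))
E
```

```text
rooffar [ 716. -300.  292.]
roofnear [ 442. -315.  292.]
plate far [700. -40.  20.]
plate near [425. -56.  20.]
ring [ 483. -107.   92.]
ringseat [ 483. -107.   60.]
door free [ 508. -159.  270.]
door hinge [ 696. -292.  270.]
can120 [500. 336. 122.]
can button [499. 336. 151.]
S ring [ 485. -106.   92.]
S free top [ 507. -159.  270.]
S hinge top [ 700. -292.  270.]
S roof far [ 719. -294.  292.]
S roofnear [ 448. -310.  292.]
S plate far [708. -33.  20.]
S plate near [429. -54.  20.]
S button [501. 336. 151.]
S rim [504. 339. 122.]
capped [508. 175. 204.]
tape [369. 222.  25.]
bottle base [610. 179.   0.]
wrench near [485.  66.   5.]
tray corner [486. 386.  45.]
tray corner2 [606. 403.  45.]
```

```bash
python3 -m inch '[2.7,-4.0,1,0,0,-5,-1, 5.4,-8,2,0,0,-10,-1, 8.1,-12,3,0,0,-15,-1, 10.8,-16,4,0,0,-20,-1, 13.5,-20,5,0,0,-25,-1]'
python3 -m inch '[2.7,-4.0,0,0,0,-5,-1, 5.4,-8,0,0,0,-10,-1, 8.1,-12,0,0,0,-15,-1, 10.8,-16,0,0,0,-20,-1, 13.5,-20,0,0,0,-25,-1]'
```

```text
time: 0.65
tool_pos: [285.9, 301.0, 276.5]
tcp_rot: [-3.14, -0.0, 2.411]
contact_force: [1.0, 0.8, 0.3]
grip_width: 56.6
time: 1.15
tool_pos: [421.5, 99.1, 276.5]
tcp_rot: [-3.141, -0.0, 1.971]
contact_force: [0.5, 1.7, 0.5]
grip_width: 16.4
```

```bash
python3 -m inch '[2.8,-4.0,0,0,0,-5,-1, 5.6,-8,0,0,0,-10,-1, 8.4,-12,-1,0,0,-15,-1, 11.2,-16,-2,0,0,-20,-1, 14,-20,-3.6,0,0,-20,-1]'
python3 - <<'E'
from h import *
import cv2
print(bot.get_obs()['tool_pos'])
cv2.imwrite("pics/t1.png",cv2.resize(bot.capture("top")[130:330,375:640,::-1],None,fx=3,fy=3))
E
```

```text
time: 1.65
tool_pos: [561.9, -101.9, 240.9]
tcp_rot: [3.141, 0.0, 1.619]
contact_force: [1.0, -0.1, 0.1]
grip_width: 0.1
[ 561.88638477 -101.93535876  240.93953943]
```

View pics/t1.png

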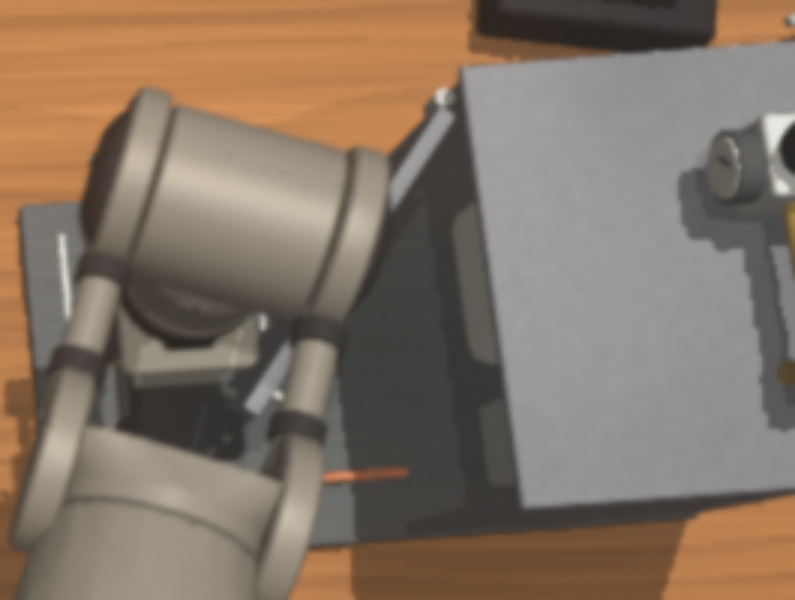

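```bash
python3 -m inch '[-0.2,-2,0,0,0,0,-1, -0.5,-4,0,0,0,0,-1, -0.9,-6,0,0,0,0,-1, -1.3,-7.5,0,0,0,0,-1, -1.7,-9,0,0,0,0,-1]'
python3 -m inch '[-0.7,-1.5,0,0,0,0,-1, -1.4,-3,0,0,0,0,-1, -2.1,-4.5,0,0,0,0,-1, -2.8,-6,0,0,0,0,-1, -3.4,-7.5,0,0,0,0,-1]'
```

```text
time: 2.2
tool_pos: [546.4, -198.1, 236.1]
tcp_rot: [-3.138, 0.001, 1.618]
contact_force: [-0.1, 0.6, -0.1]
grip_width: 0.3
time: 2.7
tool_pos: [511.8, -274.2, 236.2]
tcp_rot: [-3.138, 0.001, 1.618]
contact_force: [0.8, 0.5, -0.6]
grip_width: 0.5
```

```bash
python3 -m inch '[-0.2,-0.5,0.3,0,0,0,-1, -0.4,-1,0.4,0,0,0,-1, -0.6,-1.4,0.4,0,0,0,-1, -0.7,-1.8,0.4,0,0,0,-1, -0.7,-2.1,0.4,0,0,0,-1]'
```

```text
time: 3.2
tool_pos: [505.1, -291.7, 240.0]
tcp_rot: [-3.138, -0.006, 1.619]
contact_force: [2.2, 20.7, 2.9]
grip_width: 0.2
```

```bash
python3 -m inch '[0,0,0,0,0,0,-1, 0,-0.1,0,0,0,0,-1, 0,-0.1,0,0,0,0,-1, 0,1,0,0,0,0,-1, 0,3,0,0,0,0,-1]'
python3 -m inch '[0,4,0,0,0,0,-0.5, 0,8,0,0,0,0,0, 0,12,0,0,0,0,1, 0,17,0,0,0,0,1, 0,22,0,0,0,0,1]'
python3 - <<'E'
from h import *
import cv2
cv2.imwrite("pics/t2.png",cv2.resize(bot.capture("top")[130:330,375:640,::-1],None,fx=3,fy=3))
cv2.imwrite("pics/s2.png",cv2.resize(bot.capture("scene")[70:270,120:350,::-1],None,fx=3,fy=3))
E
```

```text
time: 3.7
tool_pos: [504.9, -262.2, 239.9]
tcp_rot: [-3.138, -0.005, 1.618]
contact_force: [0.7, 0.2, 0.1]
grip_width: 0.5
time: 4.2
tool_pos: [504.1, -39.8, 240.2]
tcp_rot: [-3.139, -0.005, 1.617]
contact_force: [-0.3, -0.3, -0.3]
grip_width: 35.7
```

View pics/t2.png

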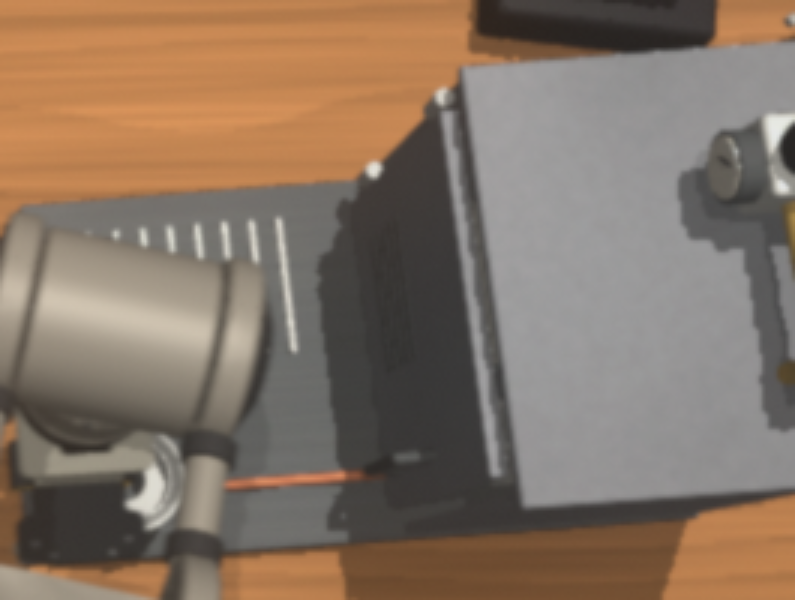

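View pics/s2.png

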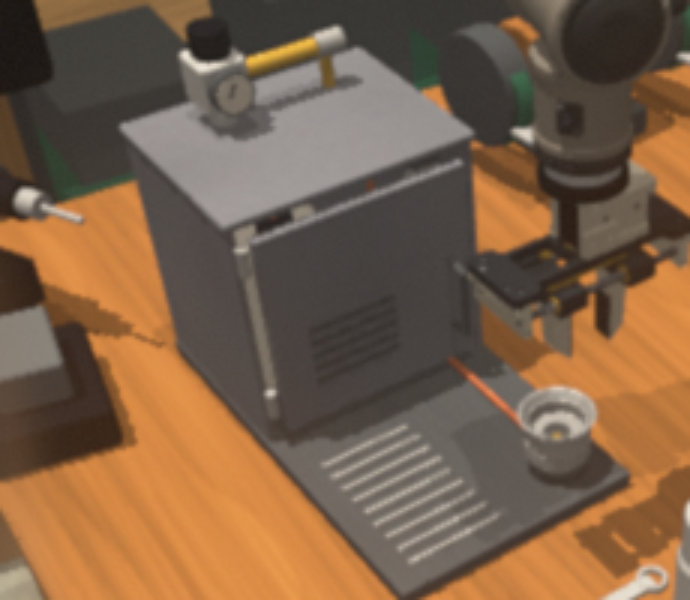

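The door is parallel to the cabinet front and the push reached 20 N, well above the catch force, so it's seated. Next is the can.

```bash
python3 -m inch '[0,4.5,1,0,0,-0.5,1, 0,9,2,0,0,-1,1, 0,13.5,3,0,0,-1.5,1, 0,18,3,0,0,-2,1, -0.2,22.5,3,0,0,-2.5,1]'
python3 -m inch '[0,4,0,0,0,0,1, 0,8,0,0,0,0,1, -0.2,12,-1,0,0,0,1, -0.2,15,-2,0,0,0,1, -0.2,15,-4,0,0,0,1]'
python3 - <<'E'
from h import *
import cv2
o=bot.get_obs();print(o['tool_pos'],o['tcp_rot'],o['joint_positions'])
print(proj("wrist",[500,336.5,122]),proj("wrist",[500,336.5,151]))
cv2.imwrite("pics/w3.png",bot.capture("wrist")[:,:,::-1])
E
```

```text
time: 4.8
tool_pos: [501.7, 190.5, 271.1]
tcp_rot: [-3.14, -0.006, 1.58]
contact_force: [0.9, -0.9, 0.1]
grip_width: 83.9
time: 5.3
tool_pos: [499.4, 344.2, 231.6]
tcp_rot: [3.14, -0.008, 1.584]
contact_force: [0.5, -0.8, -0.1]
grip_width: 91.7
[499.40200374 344.24230439 231.57921286] [ 3.13984613 -0.00831183  1.58361079] [0.47369585 0.48692526 1.28285294 0.00680932 1.36655809 0.45952509]
[326.76819997 248.06540934] [326.94462125 260.57413562]
```

View pics/w3.png

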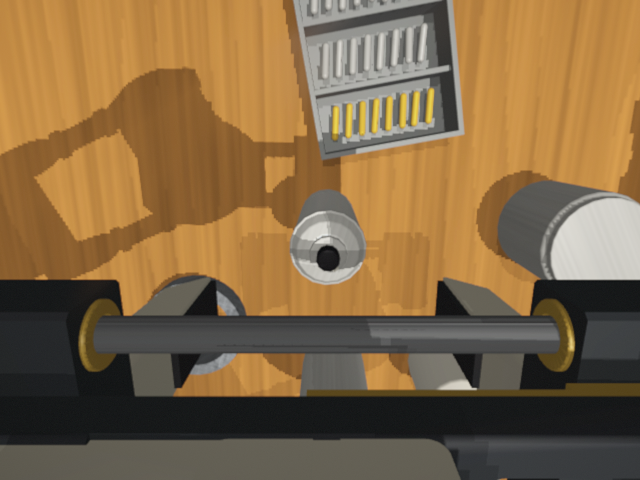

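```bash
python3 -m inch '[0.05,-0.8,0,-0.4,0,0,1, 0.05,-0.8,-4,-0.4,0,0,1, 0.05,-0.8,-8,-0.4,0,0,1, 0.05,-0.8,-12,-0.4,0,0,1, 0.05,-0.8,-14,-0.4,0,0,1]'
python3 - <<'E'
from h import *
o=bot.get_obs();print(o['tool_pos'],o['tcp_rot'])
E
```

```text
time: 5.85
tool_pos: [497.5, 331.5, 84.9]
tcp_rot: [-3.133, 0.005, 1.581]
contact_force: [0.4, 0.1, -1.0]
grip_width: 91.8
[497.53133992 331.51099446  84.85948835] [-3.1334181   0.00543067  1.581322  ]
```

```bash
python3 -m inch '[0.2,0.4,0.5,0,0,0,1, 0.2,0.5,0.6,0,0,0,1, 0.2,0.5,0.6,0,0,0,1, 0.2,0.5,0.6,0,0,0,1, 0.2,0.5,0.6,0,0,0,1]'
```

```text
time: 6.35
tool_pos: [500.0, 336.7, 92.1]
tcp_rot: [-3.135, 0.005, 1.581]
contact_force: [-0.7, -0.1, -0.3]
grip_width: 91.7
```

```bash
python3 -m inch '[0,0,0,0,0,0,-1, 0,0,0,0,0,0,-1, 0,0,0,0,0,0,-1, 0,0,0,0,0,0,-1, 0,0,0,0,0,0,-1]'
python3 -m inch '[0,0,0,0,0,0,-1, 0,0,0,0,0,0,-1, 0,0,1,0,0,0,-1, 0,0,4,0,0,0,-1, 0,0,8,0,0,0,-1]'
```

```text
time: 6.85
tool_pos: [500.0, 336.7, 92.0]
tcp_rot: [-3.135, 0.005, 1.581]
contact_force: [0.3, 0.6, 0.1]
grip_width: 56.6
time: 7.35
tool_pos: [498.8, 336.0, 171.4]
tcp_rot: [-3.131, 0.007, 1.581]
contact_force: [0.2, 0.2, -1.1]
grip_width: 51.1
```

```bash
python3 -m inch '[0,0,5,0,0,0,-1, 0,0,10,0,0,0,-1, 0,-1,15,0,0,0,-1, 0,-4,16.5,0,0,0,-1, 0,-8,16.5,0,0,0,-1]'
python3 -m inch '[0,-5,0,0,0,0,-1, 0,-10,0,0,0,0,-1, 0,-15,0,0,0,0,-1, 0,-20,0,0,0,0,-1, -0.2,-25,0,0,0,0,-1]'
python3 -m inch '[0,-3,0,0,0,0,-1, -0.3,-6,0,0,0,0,-1, -0.6,-8,-2,0,0,0,-1, -1,-10,-5,0,0,0,-1, -1.2,-11,-8,0,0,0,-1]'
```

```text
time: 7.85
tool_pos: [499.3, 256.6, 340.5]
tcp_rot: [-3.138, 0.004, 1.584]
contact_force: [0.7, 0.1, -2.1]
grip_width: 51.2
time: 8.35
tool_pos: [496.7, 4.8, 341.1]
tcp_rot: [-3.138, 0.004, 1.584]
contact_force: [1.5, -0.1, -1.4]
grip_width: 51.2
time: 8.85
tool_pos: [484.3, -106.7, 261.0]
tcp_rot: [-3.14, 0.005, 1.583]
contact_force: [0.7, 0.2, -1.2]
grip_width: 51.1
```

```bash
python3 -m inch '[0,0,-2,0,0,0,-1, 0,0,-4,0,0,0,-1, 0,0,-6,0,0,0,-1, 0,0,-6.3,0,0,0,-1, 0,0,-6.3,0,0,0,-1]'
python3 - <<'E'
from h import *
import cv2
o=bot.get_obs();print(o['tool_pos'],o['tcp_rot'],o['contact_force'])
cv2.imwrite("pics/s4.png",cv2.resize(bot.capture("scene")[130:260,230:370,::-1],None,fx=5,fy=5,interpolation=cv2.INTER_CUBIC)[:600])
cv2.imwrite("pics/t4.png",cv2.resize(bot.capture("top")[180:340,360:520,::-1],None,fx=3.7,fy=3.7))
cv2.imwrite("pics/w4.png",bot.capture("wrist")[:,:,::-1])
E
```

```text
time: 9.35
tool_pos: [484.1, -106.7, 198.3]
tcp_rot: [-3.139, 0.005, 1.583]
contact_force: [0.8, -0.3, -1.3]
grip_width: 50.7
[ 484.14534344 -106.70712815  198.32448992] [-3.13897624  0.00495657  1.58262881] [ 0.75561809 -0.33232996 -1.30101918]
```

View pics/s4.png

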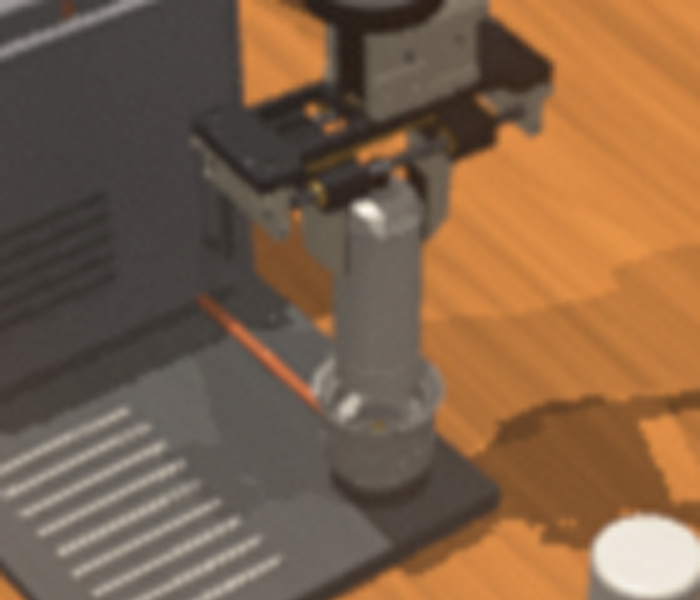

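View pics/w4.png

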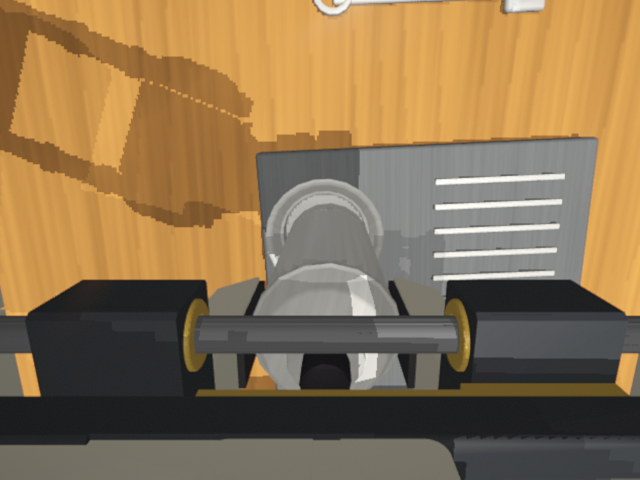

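View pics/t4.png

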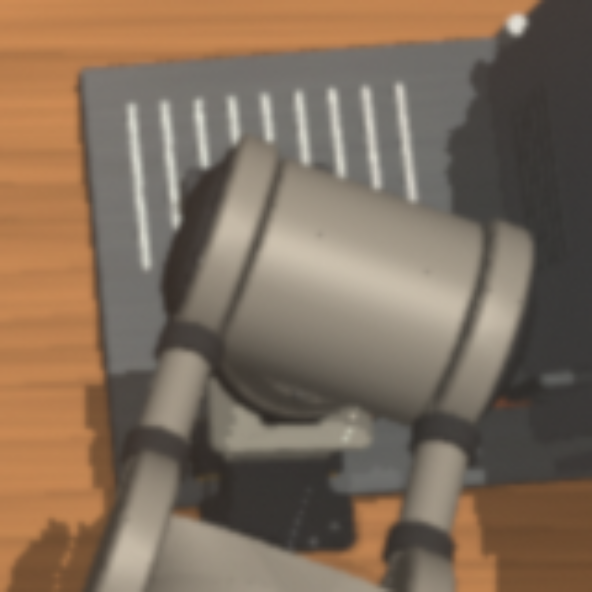

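```bash
python3 - <<'E'
from h import *
a=np.linspace(0,2*np.pi,73)
def ell(n,c,r):
    p=np.array([proj(n,[c[0]+r*np.cos(t),c[1]+r*np.sin(t),c[2]]) for t in a]);return np.round(p.min(0),1),np.round(p.max(0),1)
for c in [(484,-106.7),(483,-107),(485,-106)]:
    print(c,"wrist",ell("wrist",(*c,92),40.5),"top full px")
    mn,mx=ell("scene",(*c,92),40.5);print(" scene crop",(mn-[230,130])*5,(mx-[230,130])*5)
    mn,mx=ell("top",(*c,92),40.5);print(" top crop",(mn-[375,140])*3,(mx-[375,140])*3)
p=[proj("scene",[484.1,-106.7,z]) for z in (106,170)]
print((np.array(p)-[230,130])*5)
E
python3 - <<'E'
import cv2
w=cv2.imread("pics/w4.png");cv2.imwrite("pics/w4c.png",cv2.resize(w[150:330,230:430],None,fx=4,fy=3.3,interpolation=cv2.INTER_CUBIC))
E
```

```text
(484, -106.7) wrist (array([265.1, 175.1]), array([384.8, 291.2])) top full px
 scene crop [311.  343.5] [445.5 432.5]
 top crop [ 72.3 389.7] [185.7 502.5]
(483, -107) wrist (array([263.6, 175.5]), array([383.3, 291.5])) top full px
 scene crop [312.  342.5] [446.5 431.5]
 top crop [ 72.9 391.2] [186.3 504. ]
(485, -106) wrist (array([266.6, 174. ]), array([386.4, 290.2])) top full px
 scene crop [310.5 344.5] [445. 434.]
 top crop [ 71.4 388.5] [184.8 501. ]
[[378.04140202 369.53608838]
 [377.21219241 285.71236937]]
```

View pics/w4c.png

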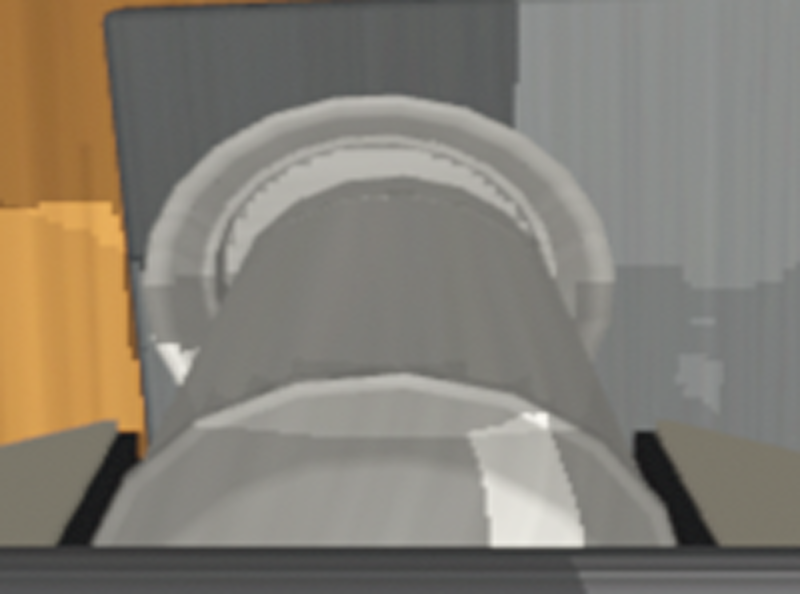

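```bash
python3 - <<'E'
from h import *
a=np.linspace(0,2*np.pi,361)
def ell(n,c,r):
    p=np.array([proj(n,[c[0]+r*np.cos(t),c[1]+r*np.sin(t),c[2]]) for t in a]);i=p[:,1].argmin();return np.round(p.min(0),1),np.round(p.max(0),1),np.round(p[i],1)
f=lambda r:[np.round((q-[230,150])*[4,3.3]) for q in r]
for c in [(484.1,-106.7),(486,-106.7),(484.1,-104.7)]:
    for z in (106.4,226.4): print(c,z,f(ell("wrist",(*c,z),26)))
for R,z in((40.5,92),(39.5,90),(35.5,92),(28.5,68)):print(R,f(ell("wrist",(484,-106.7,z),R)))
E
```

```text
(484.1, -106.7) 106.4 [array([218., 168.]), array([542., 426.]), array([380., 168.])]
(484.1, -106.7) 226.4 [array([ 86., 364.]), array([670., 802.]), array([376., 364.])]
(486, -106.7) 106.4 [array([230., 168.]), array([554., 426.]), array([392., 168.])]
(486, -106.7) 226.4 [array([107., 364.]), array([691., 802.]), array([398., 364.])]
(484.1, -104.7) 106.4 [array([218., 157.]), array([543., 416.]), array([380., 157.])]
(484.1, -104.7) 226.4 [array([ 85., 346.]), array([671., 787.]), array([376., 346.])]Traceback (most recent call last):
  File "<stdin>", line 8, in <module>
  File "<stdin>", line 4, in ell
  File "h.py", line 8, in proj
    c=bot.calibration(n);T=np.array(c['cam_to_world'])
ValueError: time passes only in moves, steps and waits
```

```bash
python3 -m inch '[-0.05,0,-0.8,0,0,0,-1, -0.05,0,-1.6,0,0,0,-1, -0.05,0,-2.4,0,0,0,-1, -0.05,0,-3.1,0,0,0,-1, -0.05,0,-3.4,0,0,0,-1]'
```

```text
time: 10.0
tool_pos: [484.0, -106.8, 164.2]
tcp_rot: [-3.14, 0.005, 1.583]
contact_force: [1.0, 0.3, -1.6]
grip_width: 50.9
```

```bash
python3 -m inch '[0,0,-0.4,0,0,0,-1, 0,0,-0.8,0,0,0,-1, 0,0,-1.2,0,0,0,-1, 0,0,-1.5,0,0,0,-1, 0,0,-1.8,0,0,0,-1]'
```

```text
time: 10.5
tool_pos: [484.2, -107.0, 147.1]
tcp_rot: [-3.141, 0.006, 1.583]
contact_force: [-1.7, 1.1, 9.6]
grip_width: 50.8
```

```bash
python3 -m inch '[0,0,-0.3,0,0,0,-1, 0,0,-0.6,0,0,0,-1, 0,0,-0.8,0,0,0,-1, 0,0,-0.95,0,0,0,-1, 0,0,-1.05,0,0,0,-1]'
python3 -m inch '[0,0,-0.1,0,0,0,-1, 0,0,-0.2,0,0,0,-1, 0,0,-0.2,0,0,0,-1, 0,0,-0.2,0,0,0,-1, 0,0,-0.2,0,0,0,-1]'
```

```text
time: 11.0
tool_pos: [484.3, -107.0, 138.0]
tcp_rot: [3.141, 0.007, 1.583]
contact_force: [-3.7, 1.2, 14.6]
grip_width: 51.4
time: 11.5
tool_pos: [484.5, -107.1, 137.8]
tcp_rot: [3.14, 0.008, 1.583]
contact_force: [-3.7, 0.8, 14.8]
grip_width: 51.1
```

```bash
python3 -m inch '[0,0,-0.15,0,0,0,-1, 0,0,-0.15,0,0,0,-1, 0,0,-0.15,0,0,0,-1, 0,0,-0.15,0,0,0,-1, 0,0,-0.15,0,0,0,-1]'
python3 - <<'E'
from h import *
import cv2
cv2.imwrite("pics/s5.png",cv2.resize(bot.capture("scene")[70:270,180:370,::-1],None,fx=3,fy=3,interpolation=cv2.INTER_CUBIC))
cv2.imwrite("pics/w5.png",bot.capture("wrist")[:,:,::-1])
o=bot.get_obs();print(o['tool_pos'],o['contact_force'],o['grip_width'],o['dq'])
for c in ([484.3,-107,70],[484.3,-107,46]): print((proj("scene",c)-[180,70])*3)
E
```

```text
time: 12.0
tool_pos: [484.4, -107.1, 137.8]
tcp_rot: [3.139, 0.008, 1.584]
contact_force: [-4.4, 1.4, 13.5]
grip_width: 51.1
[ 484.42291853 -107.13022507  137.85587585] [-4.02865433  1.56430123 13.69322227] 51.076193531068256 [-7.86125658e-04  1.84865464e-03 -3.31750945e-04  3.96255522e-04
 -2.83492435e-04 -3.50396702e-05]
[376.76292382 428.477751  ]
[376.93857653 445.8350227 ]
```

View pics/s5.png

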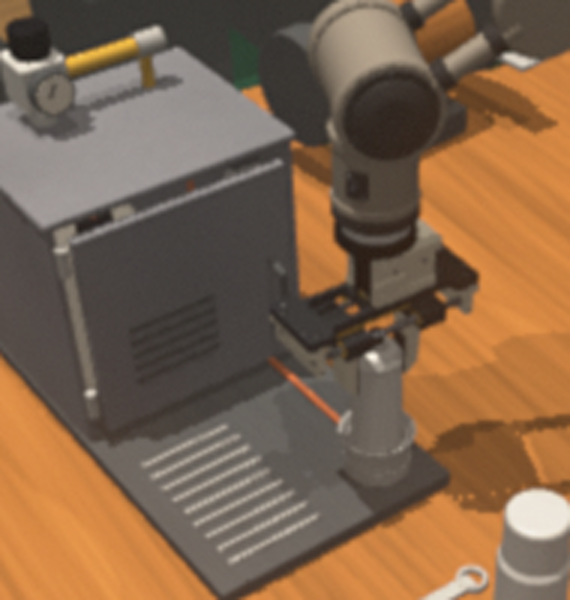

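View pics/w5.png

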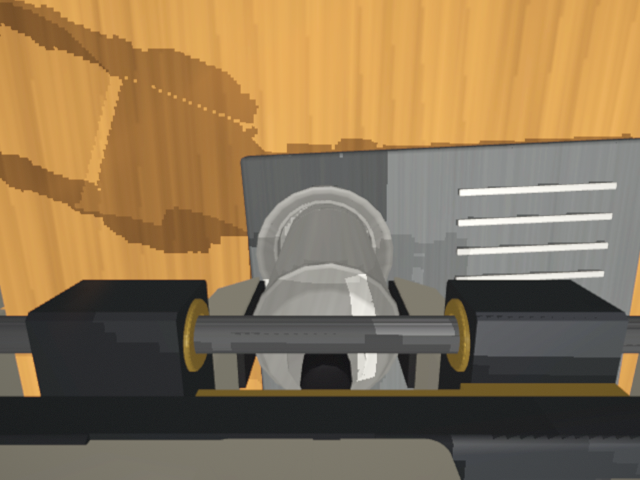

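```bash
python3 -m inch '[0,0,-0.2,0,0,0,-1, 0,0,-0.25,0,0,0,-1, 0,0,-0.25,0,0,0,-1, 0,0,-0.25,0,0,0,-1, 0,0,-0.25,0,0,0,-1]'
```

```text
time: 12.6
tool_pos: [484.7, -107.2, 137.6]
tcp_rot: [3.137, 0.009, 1.584]
contact_force: [-5.6, 2.8, 19.1]
grip_width: 51.0
```

With 19 N the tool moved only 0.2 mm further, so the ring is on its stop and the can hasn't slipped. I'm handing in.

```bash
python3 - <<'E'
from plant import bot
o=bot.get_obs();print(o['time'],o['tool_pos'],o['contact_force'],o['grip_width'])
print(bot.close_job())
E
```

```text
12.6 [ 484.71507829 -107.19756627  137.5870716 ] [-5.59545858  2.771167   19.12188292] 50.97665547920333
the job is handed in; nothing more can be done
None
```

I shut the cabinet door first, then put the slim can in the sprung ring and pressed it down to the stop. I handed the job in at 12.6 s, still holding the can down. No verdict is reported, so what follows is from my own last checks.

- **Door:** the push reached about 21 N, well over the catch force. In the later pictures the door lies parallel to the cabinet front (within about 0.005 rad), so I take it as seated.
- **Can in the ring:** the tool position puts the can's foot at about 46 mm above the bench, which is about 22 mm of ring travel. The final downward push was 19 N, and the tool moved only 0.2 mm as the force rose from about 14 to 19 N. The grip held at 51 mm, and the wrist view showed no slip.
- **Centring:** before I lowered the can, the wrist view suggested it sat about 1 mm off in x, while the scene view showed no offset. I shifted it by 0.5 mm. At hand-in there was about 6 N of sideways force, and the can should be within about 1–2 mm of the ring's centre.
- **Other things on the bench:** I did not touch any of them. The last pictures showed only part of the bench, so I did not check each one at the end.

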